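Lay out the tent kit beside the broken box

TASK

The blue box's latch has snapped, so stand the small white bowl upright and gently on the middle of its lid. Lay the tent kit in a row leading away from the box's left side (seen from the robot): the steel peg extractor, then the long, medium and short straight pegs, ridge up, all parallel to that side and with their middles level with the box's middle, the extractor's shaft 7 cm from the edge of the lid and each peg's centre line 7 cm beyond the last. Leave the bent peg, the mug and the pepper mill where they are.

Things in the scene. Friction and masses are not known exactly. Their poses are not given: they have to be found in the camera images.
- box: Closed blue plastic box, full and heavy: it stays put. Flat lid 124 mm (along its x) by 100 mm (along its y), lid top 65 mm above the table. Origin: centre of its underside, on the table. Its -x side, towards the robot, carries two grey stubs of the snapped latch; its +y is its left side, the edge of the lid 50 mm from the centre. Turned up to 0.2 rad. The shaft or centre lines of the row therefore lie 120, 190, 260 and 330 mm from the box's centre along its y, at its x = 0.
- bowl: Small straight-sided white ceramic bowl, 64 mm across at the rim (62 mm at 12 mm height), 44 mm tall, wall 4 mm, foot 44 mm across; about 170 g. Origin: centre of its underside, z up.
- extractor: Stainless steel peg extractor lying flat, all of round 11 mm bar: a straight shaft along its x, a 50 mm crossbar handle at its -x end and a small hook at its +x end bending to +y, reaching 25 mm from the shaft axis. 130 mm long, about 100 g. Origin: midway along its length, under the shaft's axis, at table level (bar axis 5.5 mm higher); balanced within 10 mm of it; grip the shaft there. Either end may point towards the robot at the end.
- peg_long: The longest of the three straight yellow aluminium V-pegs: 160 mm long, an inverted V lying ridge up, 24 mm wide and 22 mm tall, with upright 10 mm high lips along both lower edges (the faces to grip, 24 mm apart; they stop 18 mm short of the point) and a small tab on the ridge at the head. 25 g. Origin: midway along it, under its centre line, at table level; its x axis runs along it (point towards +x), z up through the ridge. 
- peg_mid: The medium of the three straight yellow aluminium V-pegs: 130 mm long, an inverted V lying ridge up, 24 mm wide and 22 mm tall, with upright 10 mm high lips along both lower edges (the faces to grip, 24 mm apart; they stop 18 mm short of the point) and a small tab on the ridge at the head. 25 g. Origin: midway along it, under its centre line, at table level; its x axis runs along it (point towards +x), z up through the ridge. 
- peg_short: The shortest of the three straight yellow aluminium V-pegs: 100 mm long, an inverted V lying ridge up, 24 mm wide and 22 mm tall, with upright 10 mm high lips along both lower edges (the faces to grip, 24 mm apart; they stop 18 mm short of the point) and a small tab on the ridge at the head. 25 g. Origin: midway along it, under its centre line, at table level; its x axis runs along it (point towards +x), z up through the ridge. 
- peg_bent: A yellow V-peg of the same section bent 34 degrees at its middle, about 130 mm from end to end. Leave it alone. Origin: near the bend, at table level.
- mug: Blue ceramic mug, 76 mm across, 85 mm tall. Leave it alone. Origin: centre of its underside.
- mill: Dark wooden pepper mill, 58 mm across, 142 mm tall. Leave it alone. Origin: centre of its underside.
There are look-alikes about, which are no part of the job. Leave any orange or pink look-alike of the peg_short alone.

How it is judged:
By the outcome, as a careful person would: the job done as asked, in the order asked, and still so for the second after the job is handed in, with the robot touching nothing.
It also fails if it takes over 125 s, if anything falls off the work surface, if the arm or the gripper's body presses on something with over 40 N, if the wrist force passes 120 N, or if a joint passes its speed limit or range.

ROBOT

A 7-joint arm with a two-finger parallel gripper is mounted at the origin on the work surface. World frame = base frame: x ahead of the robot, y to its left, z up, the work surface at z = 0. Lengths are in m, angles in rad, forces in N, time in s.
With the tool pointing down it reaches from about 0.4 to 0.85 m from the base axis. Payload 10.4 kg.
Tool frame: the origin (TCP) lies on the centre line of the jaws, within the pads' length; the fingertips stand 14 mm ahead of it and the grasp point (between the pads) lies 5 mm behind it (manip.tip_reach is the distance from the TCP to the fingertips, in m); z points along the fingers, y is the line along which they close (so a half turn about z gives the same grasp; the last joint's range is limited). The gripper opens to 85 mm and grips with 20 to 120 N. Pads are 22 mm wide; open, the fingers measure 114 mm over their backs; the gripper's body (76 mm by 85 mm) begins 54 mm behind the grasp point. The pads swing forward as they close: fully open they stand 13 mm farther back than shut.
Start: joints at [1.126, 0.332, -0.065, 1.46, 0.022, 1.35, -0.088], TCP at [0.256, -0.57, 0.245] pointing down, gripper open.
Joint ranges: [-2.6, 2.6], [-0.5, 2.12], [-1.47, 1.34], [0.16, 2.42], [-1.27, 4.41], [0.06, 2.06], [-2.6, 2.6]. Speed limits (rad/s): [2.22, 2.22, 2.79, 2.79, 3.14, 3.14, 3.14].

INTERFACE

Orientations are given as a unit quaternion [x, y, z, w].
In Python, from workcell import manip gives the robot as it stands.
- The arm moves only by the shell command python3 -m pendant 'ROWS' [FORCE]. ROWS is JSON, a list of rows, each a list of 7 numbers: the shift along the tool's x, y, z in units of 50 mm (1.0 is 50 mm), then the turn, a rotation vector about the tool's x, y, z in units of 8 degrees (1.0 is 8 degrees), then the opening, from -1 (shut) to 1 (fully open), so that 0 is half open. In form: [[dx, dy, dz, ax, ay, az, jaw], ...]. A call has exactly 10 rows; each row is the pose to reach, as a shift and turn from the pose commanded when the call began, along the tool's axes at that moment; what a row does not reach only later rows make up. A row lasts 1/8 s, in which the tool goes at most 62.5 mm and 10.7 degrees, less where a joint would pass 70% of its speed; a pose out of reach is approached as far as the arm can. A call with a gripper value outside its range is refused whole. The fingers move at their own pace and stop on an object; FORCE is the grip in N (left out, the last holds). Time passes only in rows, so rows that repeat a pose let the fingers close, or fill a call up. It gives the time, the measured TCP pose, the force, the opening and the grip force at its end, in the units of the state.
- manip.get_obs(): the state, without advancing time (a new reading comes with each control period).
- manip.camera(name): name is "side" or "top" or "wrist"; returns (picture, depth): 384x512x3 uint8, red, green, blue; 384x512 float32, m along the optical axis (not along the pixel's ray), 0 where there is no reading.
- manip.get_calibration(name): a dict with "fx", "fy", "cx", "cy" (pixels), "xyz" and "orientation" of the camera in the world. Camera axes: x right, y up, looking along -z (the intrinsics and any distortion apply to the point x, -y, -z); pixel columns grow to the right and rows downward; lengths in m; the calibration is good to about 2 mm. A picture is of the moment at which its call begins: read the wrist's pose just before it. get_calibration takes no time and is no camera call; for the wrist camera it gives the pose at the moment of the call.
- manip.hand_in(): hands the job in; it is judged then, once.
Trained networks look in the newest picture that a camera, given by its name, has taken for a name from the list of things; names that differ only in an ending like _2 or _b are one class to them, and where a whole thing is asked for, a point or a joint stands for the part that bears it (a point fixed in the world has none). Each returns a list of dicts, best first, with "p" (0 to 1); they miss things now and then, are a little off and sometimes report something else, mostly with a low value. They report only what shows in the picture. A call takes as long as a camera call. They do not tell look-alikes from the thing itself.
- manip.find_in(thing, camera): "box" ([left, top, right, bottom] in pixels, round what is visible of it).
- manip.trace(thing, camera): "pixels" (384x512 bool, what is visible of it) and "box" ([left, top, right, bottom] in pixels, round what is visible of it).
- manip.tip_of(thing, camera): "pixel" ([column, row] in pixels: a listed point, or the origin of a listed thing).
The state is a dict: "clock": time; "joint_pos": joint angles; "joint_velocities": joint speeds; "tau": joint torques, N m; "position": TCP position; "ee_rot": TCP orientation; "ft_force": force on the tool from outside, world axes, zero at the start; "torque": the same for the moment, N m; "grip_width": opening from 0.0 (shut) to 1.0 (fully open); "grasp_force": force on a finger pad.
Only numpy, scipy, OpenCV 4.12 (cv2) and the standard library are available. Lean on these libraries where they do the work, as an engineer would, in place of code of your own. Each camera call takes 0.05 s, during which the arm holds its last target. There are 200 camera calls.

## Working session

There is one attempt and no reset: what is moved stays moved. The work goes in short steps, Python scripts to look and compute and a shell command to move; the robot and the scene stay as the last step left them, time stands still between calls to the robot, and variables do not carry over. Pictures are saved under pics/ and viewed, at most 14 in all, crops included, and the job is handed in when it is done.

```bash
ls; mkdir -p pics; python3 - <<'E'
from workcell import manip
import cv2, numpy as np
for n in ("top","side"):
    p,d=manip.camera(n); cv2.imwrite(f"pics/{n}0.png",p[:,:,::-1]); c=manip.get_calibration(n); print(n,c)
print(manip.get_obs())
E
```

```text
pics
top {'fx': 435.7639689944599, 'fy': 435.7639689944599, 'cx': 261.01368200193565, 'cy': 187.16861812383735, 'xyz': array([0.39666562, 0.03177994, 1.42566607]), 'orientation': array([ 0.0471431 , -0.03454682, -0.70400913,  0.70778188])}
side {'fx': 349.10504788559194, 'fy': 349.10504788559194, 'cx': 252.85268331680894, 'cy': 190.80228495036434, 'xyz': array([0.24907993, 0.82880465, 0.70894339]), 'orientation': array([-0.07949747,  0.41678317,  0.8906478 , -0.16345776])}
{'clock': 0.1, 'joint_pos': array([ 1.12640378,  0.33278317, -0.06469373,  1.46083391,  0.02161837,
        1.34993068, -0.08849111]), 'joint_velocities': array([-0.00168645, -0.00158165, -0.00180465, -0.00187287,  0.00044519,
        0.00032392,  0.00123174]), 'tau': array([ 1.57424704e-03, -6.26743555e+01,  4.93660464e-02, -3.92427099e+01,
        1.63698918e-02,  7.01483004e-03,  3.31452054e-05]), 'position': array([ 0.25573179, -0.56993826,  0.24462259]), 'ee_rot': array([ 9.77840799e-01,  2.09348931e-01, -1.69629694e-04, -6.06289363e-04]), 'ft_force': array([ 0.21355889, -0.21751481, -0.30392907]), 'torque': array([ 0.01158012,  0.04325582, -0.02356027]), 'grasp_force': 0.0, 'grip_width': 0.9983075380254842}
```

View pics/top0.png

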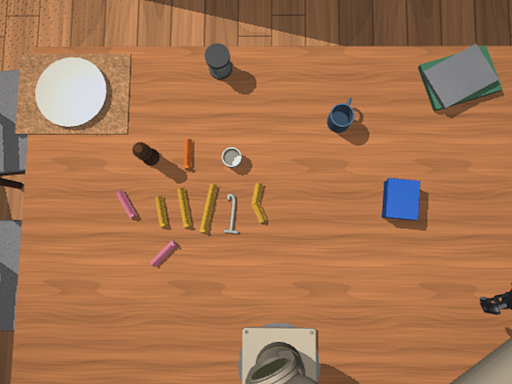

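View pics/side0.png

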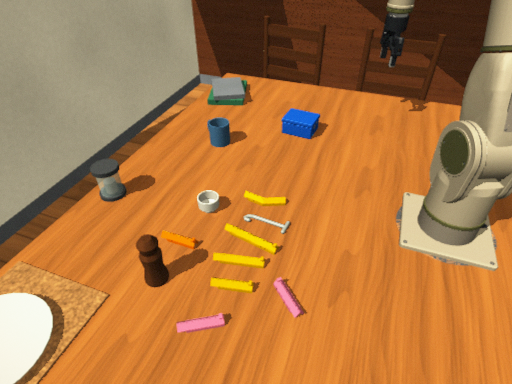

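The top view (up = +x, left = +y) shows the box at (401,199), bent peg at (259,203), extractor at (232,213), long, mid and short pegs at (209,208), (185,208) and (161,211), and the bowl at (232,157). The mug is at (341,116) and the mill at (147,153). The pink and orange ones are the look-alikes.

```bash
cat > h.py <<'E'
from workcell import manip
import cv2, numpy as np
from scipy.spatial.transform import Rotation as R
def cloud(d,c):
    v,u=np.mgrid[:384,:512]
    P=np.stack([(u-c["cx"])/c["fx"]*d,-(v-c["cy"])/c["fy"]*d,-d],-1)
    return P@R.from_quat(c["orientation"]).as_matrix().T+c["xyz"]
def rect(P):
    (x,y),(w,h),a=cv2.minAreaRect((P[:,:2]*1000).astype(np.float32))
    if w<h: w,h,a=h,w,a+90
    a=(a+90)%180-90
    return np.round([x/1000,y/1000],4),np.round([w,h,a],1)
def look(cam,things,pic=None):
    cal=manip.get_calibration(cam)
    p,d=manip.camera(cam); W=cloud(d,cal)
    if pic: cv2.imwrite(f"pics/{pic}.png",p[:,:,::-1])
    for t in things:
        for r in manip.trace(t,cam)[:4]:
            m=r["pixels"]&(d>0)
            if m.sum()<15: continue
            P=W[m]; z=P[:,2]; col=p[m].mean(0).astype(int)
            zt=np.percentile(z,95)
            Q=P[(z>zt-.012)] if t in("box","bowl") else P[z>.004]
            if len(Q)<5: Q=P
            print(cam,t,round(r["p"],2),np.round(r["box"]),"col",col,"n",len(Q),"ztop",round(zt,4),"zmin",round(z.min(),4),"rect",*rect(Q),"mean",np.round(np.median(Q,0),4))
    return p,d,W
E
python3 - <<'E'
from h import *
p,d,W=look("top",["box","bowl","extractor","peg_long","mug","mill"])
print(np.median(W[220:320,300:400].reshape(-1,3),0))
p,d,W=look("side",["box","bowl","extractor","peg_long"])
print(np.median(W[150:180,330:380].reshape(-1,3),0))
E
```

```text
top box 0.85 [382. 176. 420. 224.] col [ 52  99 184] n 1259 ztop 0.0701 zmin -0.0054 rect [ 0.5198 -0.3863] [123.8 101.8  -4.2] mean [ 0.5195 -0.3849  0.0654]
top bowl 0.73 [225. 147. 241. 168.] col [157 154 146] n 72 ztop 0.0455 zmin -0.0001 rect [0.6541 0.1524] [60.4 57.7 27. ] mean [0.6497 0.153  0.0426]
top extractor 0.72 [224. 194. 235. 233.] col [151 148 140] n 180 ztop 0.0156 zmin -0.0024 rect [0.474  0.1484] [126.4  45.5  -5.3] mean [0.463  0.1506 0.0101]
top peg_long 0.7 [204. 183. 218. 233.] col [158 122  45] n 356 ztop 0.0241 zmin -0.0039 rect [0.4917 0.2278] [157.4  24.9 -10.9] mean [0.4915 0.227  0.0164]
top mug 0.56 [328.  99. 357. 133.] col [54 69 83] n 553 ztop 0.0863 zmin -0.0081 rect [ 0.788  -0.2068] [ 98.3  75.3 -55.2] mean [ 0.791  -0.2014  0.0438]
top mill 0.7 [135. 142. 160. 165.] col [60 40 29] n 407 ztop 0.1425 zmin -0.0047 rect [0.659  0.4206] [ 53.6  50.9 -23.3] mean [0.6534 0.4125 0.0995]
[ 0.29790296 -0.22780392  0.00032025]
side box 0.78 [279. 107. 321. 139.] col [ 29  87 180] n 461 ztop 0.0665 zmin -0.003 rect [ 0.5198 -0.3802] [125.  102.   -5.1] mean [ 0.516  -0.3716  0.0644]
side bowl 0.64 [196. 193. 218. 212.] col [178 172 149] n 148 ztop 0.0435 zmin -0.0007 rect [0.655  0.1571] [ 61.8  57.5 -56.9] mean [0.6558 0.164  0.0386]
side bowl 0.32 [210. 276. 253. 294.] col [237 192   0] n 314 ztop 0.0225 zmin 0.0 rect [0.4772 0.3866] [97.  23.3 14.5] mean [0.4745 0.3885 0.0169]
side extractor 0.8 [248. 209. 287. 234.] col [199 187 161] n 189 ztop 0.0124 zmin -0.0026 rect [0.471  0.1559] [122.5  38.7  -5.1] mean [0.4619 0.1549 0.0098]
side peg_long 0.64 [224. 225. 279. 251.] col [235 195   1] n 460 ztop 0.0224 zmin -0.0025 rect [0.4902 0.2314] [160.6  27.1 -11.7] mean [0.4849 0.2375 0.0151]
[ 2.76308043e-01 -2.20834014e-01  2.34779498e-04]
```

```bash
cat >> h.py <<'E'
def to(x,y,z,yaw=0.0):
    """units from the present pose to tool-down pose with tool x at yaw (deg)"""
    o=manip.get_obs(); r0=R.from_quat(o["ee_rot"]); y_=np.radians(yaw)
    r1=R.from_euler("z",y_)*R.from_quat([1,0,0,0])
    t=r0.inv().apply(np.array([x,y,z])-o["position"])/.05
    v=(r0.inv()*r1).as_rotvec(degrees=True)/8
    print("t",round(o["clock"],2),"at",np.round(o["position"],4),"yaw",np.round((r0*R.from_quat([1,0,0,0]).inv()).as_euler("ZYX",degrees=True),2),"->",np.round(t,3),np.round(v,3),"grip",round(o["grip_width"],3),round(o["grasp_force"],1),"F",np.round(o["ft_force"],1))
E
python3 - <<'E'
from h import *
c=manip.get_calibration("wrist"); o=manip.get_obs(); r=R.from_quat(o["ee_rot"])
print(c["fx"], r.inv().apply(c["xyz"]-o["position"]), (r.inv()*R.from_quat(c["orientation"])).as_matrix().round(3))
to(.58,.155,.25)
E
```

```text
322.9132029921697 [ 0.06944885 -0.00163235 -0.12901307] [[-0.001  0.962  0.273]
 [ 1.     0.001  0.   ]
 [-0.     0.273 -0.962]]
t 0.7 at [ 0.2559 -0.5702  0.2454] yaw [ 2.417e+01 -0.000e+00 -1.000e-02] -> [ 11.852 -10.58   -0.094] [ 1.000e-03 -0.000e+00  3.021e+00] grip 1.004 0.0 F [-0.3  0.5  0.1]
```

```bash
python3 -m pendant '[[1,-0.9,0,0,0,0.4,1],[2,-1.8,0,0,0,0.8,1],[3,-2.7,0,0,0,1.2,1],[4,-3.6,0,0,0,1.6,1],[5,-4.5,0,0,0,2,1],[6,-5.4,0,0,0,2.4,1],[7,-6.3,0,0,0,2.8,1],[8,-7.2,0,0,0,3.02,1],[8.8,-8,0,0,0,3.02,1],[9.6,-8.6,0,0,0,3.02,1]]' 40
python3 -c "
from h import *
to(.58,.155,.25)"
```

```text
clock: 1.95
position: [0.5097, 0.0029, 0.2458]
ee_rot: [1.0, -0.0, 0.001, 0.0]
ft_force: [0.9, -1.3, -0.2]
grip_width: 1.0
grasp_force: 0.0
t 1.95 at [0.5097 0.0029 0.2458] yaw [-0.02 -0.07 -0.04] -> [ 1.406 -3.043 -0.084] [ 0.004 -0.008 -0.002] grip 1.0 0.0 F [ 0.9 -1.3 -0.2]
```

```bash
python3 -m pendant '[[0.4,-1,0,0,0,0,1],[0.8,-2,0,0,0,0,1],[1.2,-3,0,0,0,0,1],[1.4,-3.6,0,0,0,0,1],[1.4,-3.6,0,0,0,0,1],[1.4,-3.6,0,0,0,0,1],[1.4,-3.6,0,0,0,0,1],[1.4,-3.6,0,0,0,0,1],[1.4,-3.6,0,0,0,0,1],[1.4,-3.6,0,0,0,0,1]]' >/dev/null
python3 - <<'E'
from h import *
look("wrist",["bowl","extractor","peg_long"],"w1")
to(.6545,.155,.12)
E
```

```text
wrist bowl 0.65 [246.  59. 316. 126.] col [153 150 141] n 997 ztop 0.045 zmin -0.0012 rect [0.6549 0.157 ] [62.8 62.  72.7] mean [0.6579 0.1522 0.044 ]
wrist extractor 0.82 [258. 196. 291. 292.] col [146 142 133] n 1217 ztop 0.0122 zmin -0.0014 rect [0.4757 0.1536] [129.1  48.1  -5. ] mean [0.4725 0.1554 0.0104]
wrist peg_long 0.94 [195. 169. 235. 297.] col [155 122  38] n 2465 ztop 0.0228 zmin -0.001 rect [0.4907 0.2331] [160.8  24.4 -11.5] mean [0.4971 0.2316 0.0167]
wrist peg_long 0.58 [248.  59. 316. 124.] col [154 150 142] n 3434 ztop 0.045 zmin -0.0012 rect [0.6548 0.157 ] [ 63.   62.8 -17.3] mean [0.6563 0.1549 0.0117]
wrist peg_long 0.3 [258. 195. 289. 291.] col [147 144 136] n 1180 ztop 0.0122 zmin -0.0007 rect [0.4759 0.1549] [129.1  46.6  -4.4] mean [0.4741 0.1555 0.0105]
t 3.4 at [0.5791 0.1811 0.2453] yaw [ 0.01 -0.   -0.  ] -> [1.507 0.522 2.506] [ 0.    -0.     0.001] grip 1.002 0.0 F [-0.5  0.  -0.3]
```

View pics/w1.png

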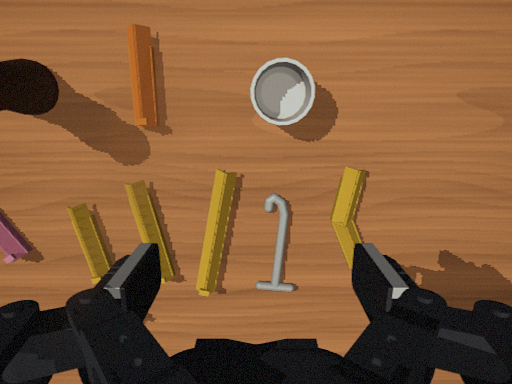

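The wrist picture shows the bowl upright and empty at (283,92), the extractor at (280,245) and the long peg at (217,232), matching the fits. Now I'll grip the bowl.

```bash
python3 -m pendant '[[0.5,0.2,0.8,0,0,0,1],[1,0.4,1.6,0,0,0,1],[1.4,0.48,2.4,0,0,0,1],[1.52,0.48,3,0,0,0,1],[1.52,0.48,3.6,0,0,0,1],[1.52,0.48,4,0,0,0,1],[1.52,0.48,4.3,0,0,0,1],[1.52,0.48,4.5,0,0,0,1],[1.52,0.48,4.5,0,0,0,1],[1.52,0.48,4.5,0,0,0,0.6]]' 40
python3 -m pendant '[[0,0,0,0,0,0,0],[0,0,0,0,0,0,0],[0,0,0,0,0,0,0],[0,0,0,0,0,0,-0.2],[0,0,0,0,0,0,-0.2],[0,0,0,0,0,0,-0.2],[0,0,-0.1,0,0,0,-0.2],[0,0,-0.4,0,0,0,-0.2],[0,0,-1,0,0,0,-0.2],[0,0,-1.8,0,0,0,-0.2]]' 40
python3 -c "
from h import *
to(.52,-.384,.2,-4.6)"
```

```text
clock: 4.65
position: [0.6557, 0.1573, 0.0212]
ee_rot: [1.0, 0.0, 0.001, -0.0]
ft_force: [-0.9, -0.4, -0.9]
grip_width: 0.819
grasp_force: 0.0
clock: 5.9
position: [0.6546, 0.1569, 0.1113]
ee_rot: [1.0, 0.0, -0.001, 0.0]
ft_force: [-0.0, -0.0, -2.3]
grip_width: 0.735
grasp_force: 44.4
t 5.9 at [0.6546 0.1569 0.1113] yaw [ 0.02  0.07 -0.02] -> [-2.697 10.818 -1.768] [0.002 0.009 0.577] grip 0.735 44.4 F [-0.  -0.  -2.3]
```

```bash
python3 -m pendant '[[-0.3,0.7,-0.4,0,0,0,-0.2],[-0.7,1.7,-0.9,0,0,0,-0.2],[-1.1,2.8,-1.4,0,0,0,-0.2],[-1.5,3.9,-1.9,0,0,0,-0.2],[-1.9,5,-2.4,0,0,0,-0.2],[-2.3,6.1,-2.4,0,0,0,-0.2],[-2.8,7.2,-2.4,0,0,0,-0.2],[-3.3,8.3,-2.4,0,0,0,-0.2],[-3.8,9.4,-2.4,0,0,0,-0.2],[-4.1,10,-2.4,0,0,0,-0.2]]'
python3 -m pendant '[[-0.1,0.4,0,0,0,0.2,-0.2],[-0.2,0.7,0,0,0,0.4,-0.2],[-0.2,0.8,0,0,0,0.58,-0.2],[-0.2,0.8,0,0,0,0.58,-0.2],[-0.2,0.8,0,0,0,0.58,-0.2],[-0.2,0.8,0,0,0,0.58,-0.2],[-0.2,0.8,0,0,0,0.58,-0.2],[-0.2,0.8,0,0,0,0.58,-0.2],[-0.2,0.8,0,0,0,0.58,-0.2],[-0.2,0.8,0,0,0,0.58,-0.2]]'
python3 - <<'E'
from h import *
p,d,W=look("wrist",["box","bowl"],"w2")
Q=W[(d>0)&(abs(W[...,2]-.065)<.008)&(p[...,2]>p[...,0].astype(int)+60)]; print(len(Q),rect(Q),np.median(Q[:,2]))
to(.52,-.384,.12,-4.6)
E
```

```text
clock: 7.15
position: [0.4481, -0.346, 0.2313]
ee_rot: [1.0, -0.002, 0.0, 0.001]
ft_force: [1.0, 0.6, -2.6]
grip_width: 0.733
grasp_force: 44.5
clock: 8.4
position: [0.4402, -0.383, 0.2303]
ee_rot: [0.999, -0.04, 0.0, 0.0]
ft_force: [-0.4, 0.1, -1.8]
grip_width: 0.735
grasp_force: 44.5
wrist box 0.75 [189.   8. 311. 160.] col [ 54 103 176] n 16959 ztop 0.0667 zmin 0.0611 rect [ 0.5198 -0.3827] [124.2 100.1  -5.2] mean [ 0.5252 -0.3832  0.0655]
wrist bowl 0.84 [169. 190. 337. 344.] col [130 126 118] n 7486 ztop 0.2532 zmin -0.0015 rect [ 0.4412 -0.3813] [63.4 61.3 84. ] mean [ 0.4408 -0.3819  0.2516]
16754 (array([ 0.5203, -0.3833]), array([123.1,  98.8,  -5.4])) 0.0654842843132695
t 8.55 at [ 0.4402 -0.383   0.2303] yaw [-4.63 -0.   -0.  ] -> [ 1.592 -0.108  2.207] [ 0.    -0.    -0.004] grip 0.737 44.5 F [-0.2 -0.4 -2.2]
```

View pics/w2.png

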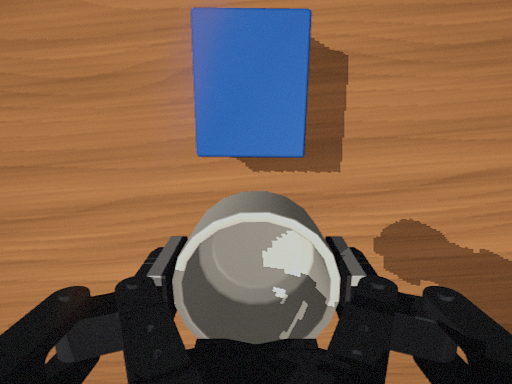

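The picture shows the bowl level in the jaws at (257,275) and the box lid's corners at (192,8), (311,10), (305,157) and (198,157). Box yaw is about -5.2°.

```bash
python3 -m pendant '[[0.4,0,0,0,0,0,-0.2],[0.9,-0.05,0.3,0,0,0,-0.2],[1.3,-0.1,0.7,0,0,0,-0.2],[1.58,-0.1,1.3,0,0,0,-0.2],[1.58,-0.1,1.9,0,0,0,-0.2],[1.58,-0.1,2.3,0,0,0,-0.2],[1.58,-0.1,2.5,0,0,0,-0.2],[1.58,-0.1,2.65,0,0,0,-0.2],[1.58,-0.1,2.7,0,0,0,-0.2],[1.58,-0.1,2.7,0,0,0,-0.2]]'
python3 -m pendant '[[0,0,0.03,0,0,0,-0.2],[0,0,0.06,0,0,0,-0.2],[0,0,0.09,0,0,0,-0.2],[0,0,0.12,0,0,0,-0.2],[0,0,0.14,0,0,0,-0.2],[0,0,0.15,0,0,0,-0.2],[0,0,0.16,0,0,0,-0.2],[0,0,0.16,0,0,0,-0.2],[0,0,0.16,0,0,0,-0.2],[0,0,0.16,0,0,0,-0.2]]'
```

```text
clock: 9.8
position: [0.5195, -0.3845, 0.0959]
ee_rot: [0.999, -0.04, 0.0, 0.0]
ft_force: [0.1, 0.2, -1.0]
grip_width: 0.735
grasp_force: 44.5
clock: 11.05
position: [0.5194, -0.3843, 0.0874]
ee_rot: [0.999, -0.04, 0.0, 0.0]
ft_force: [0.2, 0.3, -1.3]
grip_width: 0.735
grasp_force: 44.5
```

Not touching yet (still about -1.5 N from the weight), so I'll creep down.

```bash
python3 -m pendant '[[0,0,0.01,0,0,0,-0.2],[0,0,0.02,0,0,0,-0.2],[0,0,0.03,0,0,0,-0.2],[0,0,0.03,0,0,0,-0.2],[0,0,0.03,0,0,0,-0.2],[0,0,0.03,0,0,0,-0.2],[0,0,0.03,0,0,0,-0.2],[0,0,0.03,0,0,0,-0.2],[0,0,0.03,0,0,0,-0.2],[0,0,0.03,0,0,0,-0.2]]'
```

```text
clock: 12.3
position: [0.5194, -0.3844, 0.0868]
ee_rot: [0.999, -0.04, 0.0, 0.0]
ft_force: [-3.9, 1.5, 6.5]
grip_width: 0.74
grasp_force: 45.2
```

```bash
python3 -m pendant '[[0,0,0,0,0,0,0.4],[0,0,0,0,0,0,0.5],[0,0,0,0,0,0,0.6],[0,0,0,0,0,0,0.8],[0,0,0,0,0,0,0.9],[0,0,-0.3,0,0,0,1],[0,0,-0.8,0,0,0,1],[0,0,-1.5,0,0,0,1],[0,0,-2.3,0,0,0,1],[-0.3,0,-3,0,0,0,1]]'
python3 -c "
from h import *
to(.4757,.154,.2,-4.7)"
```

```text
clock: 13.55
position: [0.5051, -0.3827, 0.2385]
ee_rot: [0.999, -0.04, 0.001, 0.0]
ft_force: [-0.6, -0.2, 0.2]
grip_width: 1.006
grasp_force: 0.0
t 13.55 at [ 0.5051 -0.3827  0.2385] yaw [-4.56 -0.12 -0.03] -> [ -1.442 -10.653   0.762] [ 0.004 -0.014  0.017] grip 1.006 0.0 F [-0.6 -0.2  0.2]
```

```bash
python3 - <<'E'
from h import *
p,d,W=look("wrist",["bowl"])
Q=W[(d>0)&(abs(W[...,2]-.065)<.006)&(p[...,2]>p[...,0].astype(int)+60)]; print(len(Q),rect(Q),np.median(Q[:,2]))
Q=W[(d>0)&(W[...,2]>.103)&(W[...,2]<.115)]; print(len(Q),rect(Q),np.median(Q[:,2]))
E
```

```text
wrist bowl 0.91 [215. 128. 293. 208.] col [154 152 145] n 1397 ztop 0.1098 zmin 0.0652 rect [ 0.5195 -0.3826] [62.2 62.2 34.4] mean [ 0.5143 -0.3817  0.109 ]
8125 (array([ 0.5189, -0.383 ]), array([122.7,  99.4,  -5.3])) 0.06541848069806933
1274 (array([ 0.5191, -0.3821]), array([62.6, 62.6, 87.3])) 0.10917442301970176
```

```bash
python3 -m pendant '[[-0.1,-0.8,0,0,0,0,1],[-0.2,-1.8,0,0,0,0,1],[-0.4,-2.9,0,0,0,0,1],[-0.6,-4,0,0,0,0,1],[-0.8,-5.1,0,0,0,0,1],[-1,-6.2,0,0,0,0,1],[-1.1,-7.3,0,0,0,0,1],[-1.3,-8.4,0,0,0,0,1],[-1.4,-9.5,0,0,0,0,1],[-1.44,-10.4,0,0,0,0,1]]' >/dev/null
python3 -m pendant '[[0,-0.2,0,0,0,0,1],[0,-0.25,0.5,0,0,0,1],[0,-0.25,1,0,0,0,1],[0,-0.25,1.2,0,0,0,1],[0,-0.25,1.2,0,0,0,1],[0,-0.25,1.2,0,0,0,1],[0,-0.25,1.2,0,0,0,1],[0,-0.25,1.2,0,0,0,1],[0,-0.25,1.2,0,0,0,1],[0,-0.25,1.2,0,0,0,1]]'
python3 - <<'E'
from h import *
look("wrist",["extractor"])
to(.4757,.154,.011,-4.7)
E
```

```text
clock: 16.15
position: [0.4756, 0.1534, 0.1759]
ee_rot: [0.999, -0.04, 0.0, 0.0]
ft_force: [0.0, 0.5, -0.5]
grip_width: 0.998
grasp_force: 0.0
wrist extractor 0.66 [235. 108. 281. 238.] col [146 143 136] n 2181 ztop 0.0121 zmin 0.0001 rect [0.475  0.1533] [129.2  47.7  -5.3] mean [0.4758 0.1547 0.0106]
t 16.25 at [0.4756 0.1534 0.1758] yaw [-4.64 -0.   -0.  ] -> [-0.    -0.012  3.296] [ 0.    -0.001  0.008] grip 1.0 0.0 F [-0.2  0.2 -0.5]
```

```bash
cat >> h.py <<'E'
def line(W,d,m,x0,half=.035,zmin=.005):
    P=W[m&(d>0)]; P=P[(P[:,2]>zmin)&(abs(P[:,0]-x0)<half)]
    vx,vy,cx,cy=cv2.fitLine((P[:,:2]*1000).astype(np.float32),cv2.DIST_HUBER,0,.01,.01).ravel()
    a=np.degrees(np.arctan(vy/vx)); print("line n",len(P),"angle",round(float(a),2),"y at x0",round(float(cy+(x0*1000-cx)*vy/vx)/1000,4))
E
python3 - <<'E'
from h import *
print(manip.tip_reach)
p,d=manip.camera("wrist"); W=cloud(d,manip.get_calibration("wrist"))
m=manip.trace("extractor","wrist")[0]["pixels"]
line(W,d,m,.475,.035,.007)
E
```

```text
0.014
line n 814 angle -6.04 y at x0 0.1532
```

```bash
python3 -m pendant '[[0,0,0.8,0,0,0.17,0],[0,0,1.6,0,0,0.17,0],[0,0,2.2,0,0,0.17,0],[0,0,2.6,0,0,0.17,0],[0,0,2.9,0,0,0.17,0],[0,0,3.1,0,0,0.17,0],[0,0,3.2,0,0,0.17,0],[0,0,3.2,0,0,0.17,-0.5],[0,0,3.2,0,0,0.17,-1],[0,0,3.2,0,0,0.17,-1]]' 40
python3 -m pendant '[[0,0,0,0,0,0,-1],[0,0,0,0,0,0,-1],[0,0,0,0,0,0,-1],[0,0,0,0,0,0,-1],[0,0,-0.1,0,0,0,-1],[0,0,-0.3,0,0,0,-1],[0,0,-0.8,0,0,0,-1],[0,0,-1.4,0,0,0,-1],[0,0,-2,0,0,0,-1],[0,0,-2,0,0,0,-1]]'
python3 - <<'E'
from h import *
b=np.array([.5195,-.3835]); a=np.radians(-5.3); n=np.array([-np.sin(a),np.cos(a)])
for s in(.12,.19,.26,.33): print(b+s*n)
t=b+.12*n
to(*t,.15,-5.3)
E
```

```text
clock: 17.6
position: [0.4761, 0.1535, 0.0164]
ee_rot: [0.999, -0.052, 0.001, -0.0]
ft_force: [-1.5, -0.4, 4.6]
grip_width: 0.102
grasp_force: 39.3
clock: 18.85
position: [0.4769, 0.1539, 0.1182]
ee_rot: [0.999, -0.052, 0.002, -0.0]
ft_force: [-0.6, -0.2, -2.0]
grip_width: 0.103
grasp_force: 39.1
[ 0.53058447 -0.26401304]
[ 0.53705041 -0.19431231]
[ 0.54351635 -0.12461158]
[ 0.54998229 -0.05491085]
t 18.85 at [0.4769 0.1539 0.1182] yaw [-6.   -0.24  0.05] -> [ 1.943  8.2   -0.634] [-0.006 -0.031 -0.087] grip 0.103 39.1 F [-0.6 -0.2 -2. ]
```

```bash
python3 -m pendant '[[0.1,0.6,-0.2,0,0,0,-1],[0.3,1.4,-0.4,0,0,0,-1],[0.6,2.4,-0.6,0,0,0,-1],[0.9,3.4,-0.6,0,0,0,-1],[1.2,4.4,-0.6,0,0,0,-1],[1.5,5.4,-0.6,0,0,0,-1],[1.7,6.4,-0.6,0,0,0,-1],[1.9,7.2,-0.6,0,0,0,-1],[1.94,7.8,-0.6,0,0,0,-1],[1.94,8.2,-0.6,0,0,-0.09,-1]]'
python3 -m pendant '[[0,0,0,0,0,0,-1],[0,0,0.2,0,0,0,-1],[0,0,0.4,0,0,0,-1],[0,0,0.4,0,0,0,-1],[0,0,0.4,0,0,0,-1],[0,0,0.4,0,0,0,-1],[0,0,0.4,0,0,0,-1],[0,0,0.4,0,0,0,-1],[0,0,0.4,0,0,0,-1],[0,0,0.4,0,0,0,-1]]'
python3 - <<'E'
from h import *
p,d,W=look("wrist",["extractor","box"],"w3")
m=manip.trace("extractor","wrist")[0]["pixels"]
P=W[m&(d>0)]; P=P[P[:,2]>.08]
for x0 in np.arange(.47,.61,.02):
    s=P[abs(P[:,0]-x0)<.005]
    if len(s): print(round(x0,3),len(s),s.mean(0).round(4))
to(.5306,-.264,.018,-5.3)
E
```

```text
clock: 20.1
position: [0.5284, -0.266, 0.1445]
ee_rot: [0.999, -0.047, -0.001, -0.0]
ft_force: [-0.1, -0.0, -0.9]
grip_width: 0.104
grasp_force: 39.1
clock: 21.35
position: [0.5293, -0.2645, 0.1259]
ee_rot: [0.999, -0.046, 0.0, 0.0]
ft_force: [0.4, -0.1, -1.4]
grip_width: 0.102
grasp_force: 39.1
wrist extractor 0.79 [199. 114. 266. 346.] col [147 145 137] n 6543 ztop 0.1213 zmin -0.0011 rect [ 0.5364 -0.2609] [117.6  28.5   6.1] mean [ 0.5592 -0.2615  0.12  ]
0.49 370 [ 0.49   -0.2591  0.1196]
0.51 367 [ 0.51   -0.2609  0.1199]
0.53 392 [ 0.53   -0.2628  0.12  ]
0.55 511 [ 0.5501 -0.2647  0.1196]
0.57 703 [ 0.5707 -0.2628  0.1195]
0.59 964 [ 0.5888 -0.2551  0.1195]
t 21.55 at [ 0.5293 -0.2644  0.1258] yaw [-5.27  0.   -0.  ] -> [ 0.026 -0.011  2.156] [0.    0.    0.003] grip 0.107 39.1 F [ 0.3  0.3 -0.4]
```

View pics/w3.png

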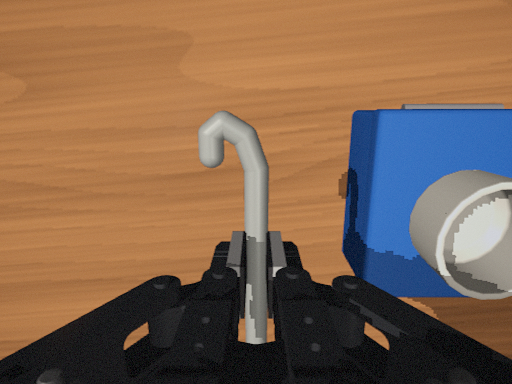

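Extractor is level in the jaws, its shaft from (262,165) to (255,340) with the hook to the left. Bowl and box are undisturbed. Lowering.

```bash
python3 -m pendant '[[0.04,0.01,0.5,0,0,0,-1],[0.04,0.01,1,0,0,0,-1],[0.04,0.01,1.5,0,0,0,-1],[0.04,0.01,1.8,0,0,0,-1],[0.04,0.01,2,0,0,0,-1],[0.04,0.01,2.1,0,0,0,-1],[0.04,0.01,2.14,0,0,0,-1],[0.04,0.01,2.17,0,0,0,-1],[0.04,0.01,2.18,0,0,0,-1],[0.04,0.01,2.18,0,0,0,-1]]'
python3 -c "
from h import *
to(.5314,-.2652,.0165,-5.3)"
```

```text
clock: 22.8
position: [0.5314, -0.2652, 0.0171]
ee_rot: [0.999, -0.046, 0.0, 0.0]
ft_force: [0.4, -0.6, -1.2]
grip_width: 0.102
grasp_force: 39.1
t 22.8 at [ 0.5314 -0.2652  0.0171] yaw [-5.28 -0.02 -0.02] -> [ 0.001 -0.001  0.012] [ 0.002 -0.003  0.003] grip 0.102 39.1 F [ 0.4 -0.6 -1.2]
```

```bash
python3 -m pendant '[[0,0,0.01,0,0,0,-1],[0,0,0.015,0,0,0,-1],[0,0,0.015,0,0,0,-0.8],[0,0,0.015,0,0,0,-0.6],[0,0,0.015,0,0,0,-0.4],[0,0,0,0,0,0,-0.3],[0,0,-0.4,0,0,0,-0.3],[0,0,-1.2,0,0,0,-0.3],[0,0,-2.2,0,0,0,-0.3],[0,0,-3.2,0,0,0,-0.3]]'
python3 -m pendant '[[0,0,-0.2,0,0,0,0],[0,-0.8,-0.2,0,0,0,0],[0,-1.8,-0.2,0,0,0,0],[-0.1,-2.9,-0.2,0,0,0,0],[-0.3,-4,-0.2,0,0,0,0],[-0.5,-5.1,-0.2,0,0,0,0],[-0.7,-6.2,-0.2,0,0,0,0],[-0.9,-7.3,-0.2,0,0,0,0],[-1.1,-8.4,-0.2,0,0,0,0],[-1.3,-9.4,-0.2,0,0,0,0]]'
python3 -c "
from h import *
look('top',['extractor'])
to(.4907,.233,.175,-11.5)"
```

```text
clock: 24.05
position: [0.5313, -0.2649, 0.18]
ee_rot: [0.999, -0.046, 0.001, 0.0]
ft_force: [0.7, -0.0, 1.2]
grip_width: 0.346
grasp_force: 0.0
clock: 25.3
position: [0.5091, 0.2107, 0.1873]
ee_rot: [0.999, -0.046, 0.0, 0.0]
ft_force: [0.3, -0.1, -0.6]
grip_width: 0.499
grasp_force: 0.0
top extractor 0.5 [352. 178. 365. 216.] col [159 157 149] n 180 ztop 0.0155 zmin -0.0053 rect [ 0.5303 -0.2662] [127.6  43.1  -4.6] mean [ 0.522  -0.2649  0.0104]
t 25.4 at [0.5073 0.2155 0.1876] yaw [-4.77  0.02  0.17] -> [-0.359 -0.32   0.253] [-0.021  0.004  0.841] grip 0.502 0.0 F [-0.4  0.1  1. ]
```

```bash
python3 -m pendant '[[-0.2,-0.2,0.1,0,0,0.4,0],[-0.4,-0.4,0.2,0,0,0.8,0],[-0.43,-0.44,0.25,0,0,0.84,0],[-0.43,-0.44,0.25,0,0,0.84,0],[-0.43,-0.44,0.25,0,0,0.84,0],[-0.43,-0.44,0.25,0,0,0.84,0],[-0.43,-0.44,0.25,0,0,0.84,0],[-0.43,-0.44,0.25,0,0,0.84,0],[-0.43,-0.44,0.25,0,0,0.84,0],[-0.43,-0.44,0.25,0,0,0.84,0]]'>/dev/null
python3 - <<'E'
from h import *
p,d,W=look("wrist",["peg_long"],"w4")
Q=manip.trace("peg_long","wrist")[0]
line(W,d,Q["pixels"],.49,.06,.002)
to(.4907,.233,.02,-11.5)
E
```

```text
wrist peg_long 0.62 [240.  85. 269. 258.] col [170 135  44] n 4502 ztop 0.0228 zmin -0.0006 rect [0.4906 0.2331] [160.6  24.2 -11.4] mean [0.4992 0.2314 0.0168]
line n 3415 angle -12.18 y at x0 0.2332
t 26.8 at [0.4903 0.2327 0.1743] yaw [-1.199e+01 -0.000e+00 -1.000e-02] -> [ 0.006 -0.007  3.086] [ 0.001 -0.    -0.061] grip 0.501 0.0 F [ 0.8 -0.1 -0.8]
```

View pics/w4.png

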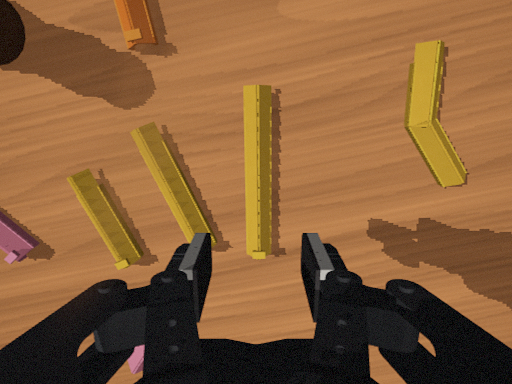

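The long peg sits between the jaws, head at (258,255) and point at (258,87). The mid peg is at (175,185), the short at (105,218), and there's room for the fingers.

```bash
python3 -m pendant '[[0,0,0.8,0,0,0,0],[0,0,1.6,0,0,0,0],[0,0,2.2,0,0,0,0],[0,0,2.6,0,0,0,0],[0,0,2.9,0,0,0,0],[0,0,3.1,0,0,0,0],[0,0,3.17,0,0,0,0],[0,0,3.17,0,0,0,-0.3],[0,0,3.17,0,0,0,-0.7],[0,0,3.17,0,0,0,-0.7]]' 30
python3 -m pendant '[[0,0,0,0,0,0,-0.7],[0,0,0,0,0,0,-0.7],[0,0,0,0,0,0,-0.7],[0,0,-0.1,0,0,0,-0.7],[0,0,-0.3,0,0,0,-0.7],[0,0,-0.7,0,0,0,-0.7],[0,0,-1.4,0,0,0,-0.7],[0,0,-2,0,0,0,-0.7],[0,0,-2.4,0,0,0,-0.7],[0,0,-2.4,0,0,0,-0.7]]'
python3 - <<'E'
from h import *
b=np.array([.5195,-.3847]); a=np.radians(-5.3); n=np.array([-np.sin(a),np.cos(a)])
t=b+.19*n; print(t)
to(*t,.13,-5.3)
E
```

```text
clock: 28.05
position: [0.4908, 0.233, 0.0164]
ee_rot: [0.995, -0.105, 0.001, -0.0]
ft_force: [-0.1, -0.8, 3.9]
grip_width: 0.27
grasp_force: 30.1
clock: 29.3
position: [0.4911, 0.2331, 0.1375]
ee_rot: [0.995, -0.105, 0.001, -0.0]
ft_force: [0.6, -0.3, -1.7]
grip_width: 0.268
grasp_force: 29.6
[ 0.53705041 -0.19551231]
t 29.3 at [0.4911 0.2331 0.1375] yaw [-12.    -0.16   0.07] -> [2.681 8.194 0.148] [-0.008 -0.02  -0.838] grip 0.268 29.6 F [ 0.6 -0.3 -1.7]
```

```bash
python3 -m pendant '[[0.1,0.6,0,0,0,-0.1,-0.7],[0.4,1.4,0,0,0,-0.2,-0.7],[0.8,2.4,0,0,0,-0.3,-0.7],[1.2,3.4,0,0,0,-0.4,-0.7],[1.6,4.4,0,0,0,-0.5,-0.7],[1.9,5.4,0,0,0,-0.6,-0.7],[2.2,6.4,0,0,0,-0.7,-0.7],[2.5,7.2,0,0,0,-0.8,-0.7],[2.68,7.8,0.1,0,0,-0.84,-0.7],[2.68,8.2,0.15,0,0,-0.84,-0.7]]'>/dev/null
python3 -m pendant '[[0,0,0.1,0,0,0,-0.7],[0,0,0.3,0,0,0,-0.7],[0,0,0.6,0,0,0,-0.7],[0,0,0.9,0,0,0,-0.7],[0,0,1,0,0,0,-0.7],[0,0,1,0,0,0,-0.7],[0,0,1,0,0,0,-0.7],[0,0,1,0,0,0,-0.7],[0,0,1,0,0,0,-0.7],[0,0,1,0,0,0,-0.7]]'
python3 - <<'E'
from h import *
p,d,W=look("wrist",["peg_long","extractor"],"w5")
m=manip.trace("peg_long","wrist")[0]["pixels"]; P=W[m&(d>0)]; P=P[P[:,2]>.05]
if len(P): print(rect(P),np.percentile(P,[2,98],axis=0).round(4))
to(.537,-.1955,.017,-5.3)
E
```

```text
clock: 31.8
position: [0.5363, -0.1962, 0.0785]
ee_rot: [0.999, -0.046, 0.0, 0.0]
ft_force: [0.1, 0.3, -0.5]
grip_width: 0.271
grasp_force: 29.6
wrist peg_long 0.58 [222.  64. 285. 344.] col [157 124  39] n 14877 ztop 0.0844 zmin -0.0007 rect [ 0.5532 -0.196 ] [127.2  24.5  -5. ] mean [ 0.5666 -0.1969  0.079 ]
wrist extractor 0.64 [327. 107. 374. 285.] col [138 135 128] n 3771 ztop 0.012 zmin -0.0006 rect [ 0.5365 -0.2469] [121.1  44.   -5.3] mean [ 0.5536 -0.2605  0.0105]
(array([ 0.5532, -0.196 ]), array([127.2,  24.5,  -5. ])) [[ 0.4973 -0.2106  0.0717]
 [ 0.6148 -0.1824  0.0848]]
t 32.0 at [ 0.5362 -0.1962  0.0783] yaw [-5.27 -0.01 -0.  ] -> [ 0.014 -0.015  1.227] [ 0.001 -0.001  0.003] grip 0.275 29.6 F [-0.3  0.1 -0.4]
```

View pics/w5.png

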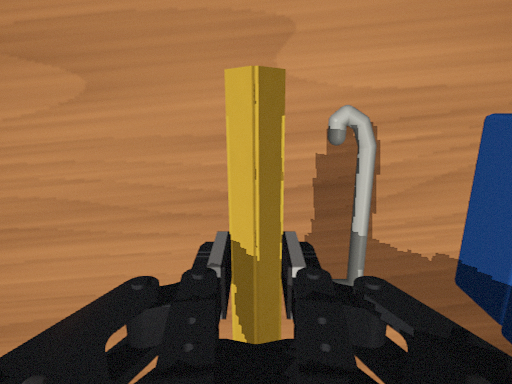

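Peg held level, ridge up at (255,200), parallel to the extractor at (365,200). Lowering.

```bash
python3 -m pendant '[[0.01,-0.01,0.3,0,0,0,-0.7],[0.01,-0.01,0.6,0,0,0,-0.7],[0.01,-0.01,0.9,0,0,0,-0.7],[0.01,-0.01,1.05,0,0,0,-0.7],[0.01,-0.01,1.15,0,0,0,-0.7],[0.01,-0.01,1.2,0,0,0,-0.7],[0.01,-0.01,1.23,0,0,0,-0.7],[0.01,-0.01,1.235,0,0,0,-0.7],[0.01,-0.01,1.235,0,0,0,-0.7],[0.01,-0.01,1.235,0,0,0,-0.7]]'
python3 -m pendant '[[0,0,0,0,0,0,-0.4],[0,0,0,0,0,0,-0.35],[0,0,0,0,0,0,-0.2],[0,0,0,0,0,0,-0.1],[0,0,0,0,0,0,0],[0,0,-0.2,0,0,0,0],[0,0,-0.8,0,0,0,0],[0,0,-1.6,0,0,0,0],[0,0,-2.5,0,0,0,0],[0,0,-3.2,0,0,0,0]]'
python3 - <<'E'
from h import *
for n in("top","side"):
    p,d=manip.camera(n);W=cloud(d,manip.get_calibration(n))
    m=(p[...,0]>p[...,2].astype(int)+70)&(d>0)&(W[...,2]>.006)&(W[...,2]<.03)&(abs(W[...,0]-.5)<.12)&(W[...,1]>-.3)&(W[...,1]<.45)
    k,l,s,_=cv2.connectedComponentsWithStats(m.astype(np.uint8))
    for i in range(1,k):
        if s[i,4]>60: print(n,rect(W[l==i]),p[l==i].mean(0).astype(int))
to(.485,.31,.175,-20)
E
```

```text
clock: 33.25
position: [0.5368, -0.1958, 0.0168]
ee_rot: [0.999, -0.046, 0.0, 0.0]
ft_force: [0.8, 0.3, -0.0]
grip_width: 0.268
grasp_force: 29.6
clock: 34.5
position: [0.5371, -0.1957, 0.1794]
ee_rot: [0.999, -0.046, 0.001, 0.0]
ft_force: [-0.4, 0.6, 0.0]
grip_width: 0.498
grasp_force: 0.0
top (array([ 0.5991, -0.2027]), array([37.2, 21.8, -8.2])) [178 136  49]
top (array([0.5076, 0.0669]), array([127.5,  39.6,   7. ])) [167 128  47]
top (array([0.4925, 0.3101]), array([129. ,  30.1,  11.4])) [159 122  45]
top (array([ 0.5034, -0.1954]), array([91.5, 24.3, -4.1])) [177 136  49]
top (array([0.4792, 0.3822]), array([99.6, 24.8, 11.7])) [157 121  44]
side (array([ 0.5373, -0.1911]), array([160.3,  22.3,  -3.7])) [243 220   0]
side (array([0.5079, 0.076 ]), array([126.6,  31.7,   5.8])) [245 208   0]
side (array([0.4912, 0.3106]), array([129.6,  26.2,  12.5])) [244 203   0]
side (array([0.4782, 0.3846]), array([100.1,  27.1,  11.3])) [241 197   1]
t 34.6 at [ 0.5389 -0.1961  0.1817] yaw [-5.27 -0.41 -0.13] -> [-2.002 -9.98   0.097] [ 0.009 -0.053  1.842] grip 0.501 0.0 F [ 1.   0.3 -0. ]
```

```bash
python3 -m pendant '[[-0.1,-0.8,0,0,0,-0.2,0],[-0.2,-1.8,0,0,0,-0.4,0],[-0.4,-2.9,0,0,0,-0.6,0],[-0.6,-4,0,0,0,-0.8,0],[-0.8,-5.1,0,0,0,-1,0],[-1,-6.2,0,0,0,-1.3,0],[-1.2,-7.3,0,0,0,-1.6,0],[-1.4,-8.3,0,0,0,-1.9,0],[-1.6,-9.2,0,0,0,-2.16,0],[-1.83,-10,0,0,0,-2.16,0]]'>/dev/null
python3 -m pendant '[[0,0,0,0,0,0,0],[0,0,0,0,0,0,0],[0,0,0,0,0,0,0],[0,0,0,0,0,0,0],[0,0,0,0,0,0,0],[0,0,0,0,0,0,0],[0,0,0,0,0,0,0],[0,0,0,0,0,0,0],[0,0,0,0,0,0,0],[0,0,0,0,0,0,0]]'>/dev/null
python3 - <<'E'
from h import *
p,d,W=look("wrist",[],"w6")
m=(p[...,0]>p[...,2].astype(int)+60)&(p[...,1]>p[...,2].astype(int)+50)&(d>0)&(W[...,2]>.005)&(W[...,2]<.03)
k,l,s,_=cv2.connectedComponentsWithStats(m.astype(np.uint8))
for i in range(1,k):
    if s[i,4]>300: print(rect(W[l==i]),s[i])
to(.492,.3115,.0165,12)
E
```

```text
(array([0.6304, 0.307 ]), array([20.9, 19.9, -0.3])) [283   0  28  28 567]
(array([0.4919, 0.3124]), array([129.7,  24.3,  11.6])) [ 243  104   28  141 3572]
(array([0.4787, 0.387 ]), array([100.5,  24.6,  11.7])) [ 159  118   33  110 2848]
(array([0.5003, 0.0755]), array([113.9,  28.3,  21. ])) [ 478  156   34  118 2684]
t 37.15 at [0.4916 0.3106 0.1765] yaw [ 1.201e+01 -0.000e+00 -1.000e-02] -> [ 0.012 -0.016  3.2  ] [ 0.001 -0.     0.001] grip 0.502 0.0 F [0.7 0.5 0.1]
```

```bash
python3 -m pendant '[[0,0,0.8,0,0,0,0],[0,0,1.6,0,0,0,0],[0,0,2.2,0,0,0,0],[0,0,2.6,0,0,0,0],[0,0,2.9,0,0,0,0],[0,0,3.1,0,0,0,0],[0,0,3.2,0,0,0,0],[0,0,3.2,0,0,0,-0.3],[0,0,3.2,0,0,0,-0.7],[0,0,3.2,0,0,0,-0.7]]' 30
python3 -m pendant '[[0,0,0,0,0,0,-0.7],[0,0,0,0,0,0,-0.7],[0,0,0,0,0,0,-0.7],[0,0,-0.1,0,0,0,-0.7],[0,0,-0.3,0,0,0,-0.7],[0,0,-0.7,0,0,0,-0.7],[0,0,-1.4,0,0,0,-0.7],[0,0,-2,0,0,0,-0.7],[0,0,-2.4,0,0,0,-0.7],[0,0,-2.4,0,0,0,-0.7]]'
python3 - <<'E'
from h import *
b=np.array([.5195,-.3847]); a=np.radians(-5.3); n=np.array([-np.sin(a),np.cos(a)])
t=b+.26*n; print(t)
to(*t,.13,-5.3)
E
```

```text
clock: 38.4
position: [0.492, 0.3108, 0.0172]
ee_rot: [0.995, 0.105, 0.001, -0.0]
ft_force: [-0.4, 0.2, 2.4]
grip_width: 0.267
grasp_force: 30.0
clock: 39.65
position: [0.4923, 0.311, 0.1383]
ee_rot: [0.995, 0.104, 0.001, -0.0]
ft_force: [0.6, 0.4, -0.7]
grip_width: 0.268
grasp_force: 29.7
[ 0.54351635 -0.12581158]
t 39.65 at [0.4923 0.311  0.1383] yaw [12.   -0.16  0.03] -> [-0.814  8.759  0.16 ] [-0.006 -0.02   2.162] grip 0.268 29.7 F [ 0.6  0.4 -0.7]
```

```bash
python3 -m pendant '[[-0.1,0.6,0,0,0,0.2,-0.7],[-0.2,1.4,0,0,0,0.4,-0.7],[-0.3,2.4,0,0,0,0.7,-0.7],[-0.4,3.4,0,0,0,1,-0.7],[-0.5,4.4,0,0,0,1.3,-0.7],[-0.6,5.4,0,0,0,1.6,-0.7],[-0.7,6.4,0,0,0,1.9,-0.7],[-0.8,7.4,0,0,0,2.16,-0.7],[-0.81,8.2,0,0,0,2.16,-0.7],[-0.81,8.76,0,0,0,2.16,-0.7]]'>/dev/null
python3 -m pendant '[[0,0,0.1,0,0,0,-0.7],[0,0,0.3,0,0,0,-0.7],[0,0,0.6,0,0,0,-0.7],[0,0,0.9,0,0,0,-0.7],[0,0,1.2,0,0,0,-0.7],[0,0,1.2,0,0,0,-0.7],[0,0,1.2,0,0,0,-0.7],[0,0,1.2,0,0,0,-0.7],[0,0,1.2,0,0,0,-0.7],[0,0,1.2,0,0,0,-0.7]]'
python3 - <<'E'
from h import *
p,d,W=look("wrist",[],"w7")
m=(p[...,0]>p[...,2].astype(int)+60)&(p[...,1]>p[...,2].astype(int)+50)&(d>0)&(W[...,2]>.005)
for lo,hi in((.005,.03),(.055,.12)):
    k,l,s,_=cv2.connectedComponentsWithStats((m&(W[...,2]>lo)&(W[...,2]<hi)).astype(np.uint8))
    for i in range(1,k):
        if s[i,4]>300: print(lo,rect(W[l==i]),s[i])
to(.5435,-.1258,.0175,-5.3)
E
```

```text
clock: 42.15
position: [0.5432, -0.1263, 0.0768]
ee_rot: [0.999, -0.046, 0.0, 0.0]
ft_force: [-0.3, -0.1, -0.4]
grip_width: 0.271
grasp_force: 29.7
0.005 (array([ 0.5509, -0.1951]), array([132.7,  25. ,  -4.5])) [ 341   77   55  209 7880]
0.005 (array([0.4753, 0.0581]), array([32.9, 14.6, 19.9])) [  0 303  33  53 903]
0.055 (array([ 0.5516, -0.1256]), array([114.1,  25. ,  -5.5])) [  227   108    59   236 12341]
t 42.2 at [ 0.5432 -0.1263  0.0768] yaw [-5.28 -0.02 -0.01] -> [ 0.005 -0.011  1.185] [ 0.001 -0.003  0.003] grip 0.267 29.7 F [-0.5  0.6 -1. ]
```

View pics/w7.png

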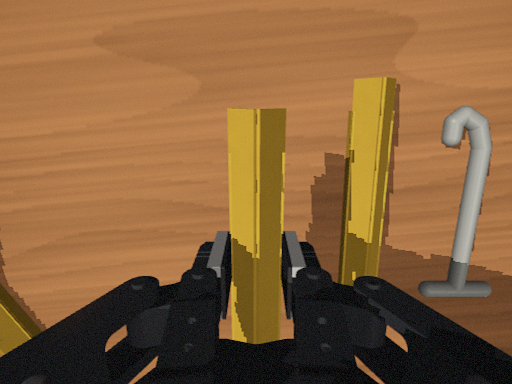

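Mid peg is level at (256,220), with the placed long peg at (370,180) and extractor at (470,200) lying parallel. Lowering and releasing.

```bash
python3 -m pendant '[[0,-0.01,0.3,0,0,0,-0.7],[0,-0.01,0.6,0,0,0,-0.7],[0,-0.01,0.9,0,0,0,-0.7],[0,-0.01,1.05,0,0,0,-0.7],[0,-0.01,1.12,0,0,0,-0.7],[0,-0.01,1.16,0,0,0,-0.7],[0,-0.01,1.18,0,0,0,-0.7],[0,-0.01,1.195,0,0,0,-0.7],[0,-0.01,1.195,0,0,0,-0.7],[0,-0.01,1.195,0,0,0,-0.7]]'
python3 -m pendant '[[0,0,0,0,0,0,-0.4],[0,0,0,0,0,0,-0.35],[0,0,0,0,0,0,-0.2],[0,0,0,0,0,0,-0.1],[0,0,0,0,0,0,0],[0,0,-0.2,0,0,0,0],[0,0,-0.8,0,0,0,0],[0,0,-1.6,0,0,0,0],[0,0,-2.5,0,0,0,0],[0,0,-3.2,0,0,0,0]]'
python3 -c "
from h import *
to(.4787,.3855,.177,11.7)"
```

```text
clock: 43.45
position: [0.5434, -0.1258, 0.0171]
ee_rot: [0.999, -0.046, 0.0, 0.0]
ft_force: [-0.5, 0.6, 1.5]
grip_width: 0.269
grasp_force: 30.1
clock: 44.7
position: [0.5435, -0.1256, 0.1796]
ee_rot: [0.999, -0.046, 0.001, 0.0]
ft_force: [0.3, -0.0, -0.7]
grip_width: 0.501
grasp_force: 0.0
t 44.7 at [ 0.5435 -0.1256  0.1796] yaw [-5.26 -0.11 -0.02] -> [ -2.226 -10.061   0.043] [ 0.005 -0.014 -2.119] grip 0.501 0.0 F [ 0.3 -0.  -0.7]
```

```bash
python3 -m pendant '[[-0.2,-0.8,0,0,0,-0.2,0],[-0.4,-1.8,0,0,0,-0.4,0],[-0.7,-2.9,0,0,0,-0.6,0],[-0.9,-4,0,0,0,-0.8,0],[-1.1,-5.1,0,0,0,-1,0],[-1.4,-6.2,0,0,0,-1.3,0],[-1.6,-7.3,0,0,0,-1.6,0],[-1.9,-8.3,0,0,0,-1.9,0],[-2.1,-9.2,0,0,0,-2.12,0],[-2.23,-10.06,0,0,0,-2.12,0]]'>/dev/null
python3 -m pendant '[[0,0,0,0,0,0,0],[0,0,0,0,0,0,0],[0,0,0,0,0,0,0],[0,0,0,0,0,0,0],[0,0,0,0,0,0,0],[0,0,0,0,0,0,0],[0,0,0,0,0,0,0],[0,0,0,0,0,0,0],[0,0,0,0,0,0,0],[0,0,0,0,0,0,0]]'>/dev/null
python3 - <<'E'
from h import *
p,d,W=look("wrist",[],"w8")
m=(p[...,0]>p[...,2].astype(int)+60)&(p[...,1]>p[...,2].astype(int)+50)&(d>0)&(W[...,2]>.005)&(W[...,2]<.03)
k,l,s,_=cv2.connectedComponentsWithStats(m.astype(np.uint8))
for i in range(1,k):
    if s[i,4]>300: print(rect(W[l==i]),s[i],p[l==i].mean(0).astype(int))
to(.4787,.3855,.0165,11.7)
E
```

```text
(array([0.6338, 0.3049]), array([27.4, 25.4,  1. ])) [371   0  41  31 782] [185 107  37]
(array([0.4787, 0.3871]), array([100.1,  24.3,  11.6])) [ 243  121   27  109 2746] [165 131  41]
t 47.25 at [0.4783 0.3854 0.1768] yaw [11.69 -0.   -0.  ] -> [ 0.008 -0.     3.206] [ 0.    -0.    -0.001] grip 0.497 0.0 F [ 0.3  0.7 -0.3]
```

View pics/w8.png

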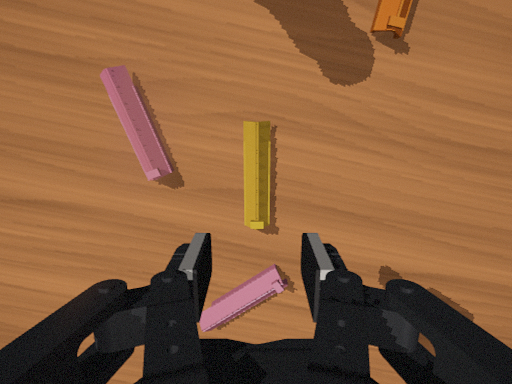

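The yellow short peg lies between the jaws at (257,175). The pink look-alikes at (137,125) and (245,298) are clear of the fingers.

```bash
python3 -m pendant '[[0,0,0.8,0,0,0,0],[0,0,1.6,0,0,0,0],[0,0,2.2,0,0,0,0],[0,0,2.6,0,0,0,0],[0,0,2.9,0,0,0,0],[0,0,3.1,0,0,0,0],[0,0,3.2,0,0,0,0],[0,0,3.2,0,0,0,-0.3],[0,0,3.2,0,0,0,-0.7],[0,0,3.2,0,0,0,-0.7]]' 30
python3 -m pendant '[[0,0,0,0,0,0,-0.7],[0,0,0,0,0,0,-0.7],[0,0,0,0,0,0,-0.7],[0,0,-0.1,0,0,0,-0.7],[0,0,-0.3,0,0,0,-0.7],[0,0,-0.7,0,0,0,-0.7],[0,0,-1.4,0,0,0,-0.7],[0,0,-2,0,0,0,-0.7],[0,0,-2.4,0,0,0,-0.7],[0,0,-2.4,0,0,0,-0.7]]'
python3 - <<'E'
from h import *
b=np.array([.5195,-.3847]); a=np.radians(-5.3); n=np.array([-np.sin(a),np.cos(a)])
t=b+.33*n; print(t)
to(*t,.13,-5.3)
E
```

```text
clock: 48.5
position: [0.4786, 0.3857, 0.0174]
ee_rot: [0.995, 0.102, 0.0, -0.0]
ft_force: [-1.2, 0.1, 2.3]
grip_width: 0.271
grasp_force: 30.2
clock: 49.75
position: [0.4789, 0.3859, 0.1387]
ee_rot: [0.995, 0.102, 0.001, -0.001]
ft_force: [0.7, -0.5, -0.5]
grip_width: 0.268
grasp_force: 30.0
[ 0.54998229 -0.05611085]
t 49.75 at [0.4789 0.3859 0.1387] yaw [11.68 -0.16  0.05] -> [-0.399  8.946  0.164] [-0.009 -0.019  2.123] grip 0.268 30.0 F [ 0.7 -0.5 -0.5]
```

```bash
python3 -m pendant '[[0,0.6,0,0,0,0.2,-0.7],[-0.1,1.4,0,0,0,0.4,-0.7],[-0.1,2.4,0,0,0,0.7,-0.7],[-0.2,3.4,0,0,0,1,-0.7],[-0.2,4.4,0,0,0,1.3,-0.7],[-0.3,5.4,0,0,0,1.6,-0.7],[-0.3,6.4,0,0,0,1.9,-0.7],[-0.4,7.4,0,0,0,2.12,-0.7],[-0.4,8.3,0,0,0,2.12,-0.7],[-0.4,8.95,0,0,0,2.12,-0.7]]'>/dev/null
python3 -m pendant '[[0,0,0.1,0,0,0,-0.7],[0,0,0.3,0,0,0,-0.7],[0,0,0.6,0,0,0,-0.7],[0,0,0.9,0,0,0,-0.7],[0,0,1.2,0,0,0,-0.7],[0,0,1.2,0,0,0,-0.7],[0,0,1.2,0,0,0,-0.7],[0,0,1.2,0,0,0,-0.7],[0,0,1.2,0,0,0,-0.7],[0,0,1.2,0,0,0,-0.7]]'
python3 - <<'E'
from h import *
p,d,W=look("wrist",[],"w9")
m=(p[...,0]>p[...,2].astype(int)+60)&(p[...,1]>p[...,2].astype(int)+50)&(d>0)&(W[...,2]>.005)
for lo,hi in((.005,.03),(.055,.12)):
    k,l,s,_=cv2.connectedComponentsWithStats((m&(W[...,2]>lo)&(W[...,2]<hi)).astype(np.uint8))
    for i in range(1,k):
        if s[i,4]>300: print(lo,rect(W[l==i]),s[i])
to(.55,-.0561,.0175,-5.3)
E
```

```text
clock: 52.25
position: [0.5495, -0.057, 0.0771]
ee_rot: [0.999, -0.046, 0.0, 0.0]
ft_force: [-0.4, -0.3, -0.9]
grip_width: 0.272
grasp_force: 30.0
0.005 (array([ 0.5379, -0.1938]), array([158.7,  26.5,  -4.7])) [ 437   77   75  245 9743]
0.005 (array([ 0.5496, -0.1247]), array([117.9,  25. ,  -5.5])) [ 339  106   55  180 6712]
0.005 (array([0.5336, 0.0746]), array([80.7, 31.9, -4. ])) [  41  192   57  123 4302]
0.055 (array([ 0.5511, -0.0557]), array([97.7, 25. , -5.2])) [  227   145    57   199 10142]
t 52.3 at [ 0.5495 -0.057   0.077 ] yaw [-5.28 -0.02 -0.01] -> [ 0.008 -0.018  1.19 ] [ 0.001 -0.002  0.003] grip 0.267 30.0 F [-0.8  0.3  0.3]
```

```bash
python3 -m pendant '[[0.01,-0.02,0.3,0,0,0,-0.7],[0.01,-0.02,0.6,0,0,0,-0.7],[0.01,-0.02,0.9,0,0,0,-0.7],[0.01,-0.02,1.05,0,0,0,-0.7],[0.01,-0.02,1.12,0,0,0,-0.7],[0.01,-0.02,1.16,0,0,0,-0.7],[0.01,-0.02,1.18,0,0,0,-0.7],[0.01,-0.02,1.195,0,0,0,-0.7],[0.01,-0.02,1.195,0,0,0,-0.7],[0.01,-0.02,1.195,0,0,0,-0.7]]'
python3 -m pendant '[[0,0,0,0,0,0,-0.4],[0,0,0,0,0,0,-0.35],[0,0,0,0,0,0,-0.2],[0,0,0,0,0,0,-0.1],[0,0,0,0,0,0,0],[0,0,-0.2,0,0,0,0],[0,0,-0.8,0,0,0,0],[0,0,-1.6,0,0,0,0],[0,0,-2.5,0,0,0,0],[0,0,-3.2,0,0,0,0]]'
python3 -m pendant '[[-0.3,0.5,-0.5,0,0,0,0],[-0.6,1.2,-1,0,0,0,0],[-0.9,1.9,-1.5,0,0,0,0],[-1.2,2.6,-2,0,0,0,0],[-1.2,3.2,-2.3,0,0,0,0],[-1.2,3.2,-2.3,0,0,0,0],[-1.2,3.2,-2.3,0,0,0,0],[-1.2,3.2,-2.3,0,0,0,0],[-1.2,3.2,-2.3,0,0,0,0],[-1.2,3.2,-2.3,0,0,0,0]]'
python3 - <<'E'
from h import *
p,d,W=look("wrist",["box","bowl","extractor"],"w10")
m=(p[...,0]>p[...,2].astype(int)+60)&(p[...,1]>p[...,2].astype(int)+50)&(d>0)&(W[...,2]>.005)&(W[...,2]<.03)
k,l,s,_=cv2.connectedComponentsWithStats(m.astype(np.uint8))
for i in range(1,k):
    if s[i,4]>300: print(rect(W[l==i]),s[i])
line(W,d,manip.trace("extractor","wrist")[0]["pixels"],.53,.035,.007)
b=np.array([.5198,-.383]); a=np.radians(-5.3); n=np.array([-np.sin(a),np.cos(a)])
for s in(.12,.19,.26,.33): print((b+s*n).round(4))
E
```

```text
clock: 53.55
position: [0.5502, -0.056, 0.0174]
ee_rot: [0.999, -0.046, 0.0, 0.0]
ft_force: [-0.8, -0.4, 2.3]
grip_width: 0.269
grasp_force: 30.3
clock: 54.8
position: [0.5503, -0.0558, 0.1798]
ee_rot: [0.999, -0.046, 0.001, 0.0]
ft_force: [1.5, -0.0, -0.5]
grip_width: 0.499
grasp_force: 0.0
clock: 56.05
position: [0.4756, -0.2093, 0.2919]
ee_rot: [0.999, -0.046, -0.0, -0.0]
ft_force: [-0.1, -0.7, -0.5]
grip_width: 0.501
grasp_force: 0.0
wrist box 0.64 [351.  45. 473. 167.] col [ 48  95 164] n 7320 ztop 0.0667 zmin -0.0014 rect [ 0.5199 -0.3819] [122.5 100.5  -5.3] mean [ 0.5398 -0.3639  0.0654]
wrist bowl 0.97 [388.  75. 470. 144.] col [156 154 146] n 1615 ztop 0.1099 zmin -0.0017 rect [ 0.5189 -0.382 ] [63.4 63.  50.7] mean [ 0.5201 -0.3896  0.1083]
wrist extractor 0.91 [278.  55. 311. 161.] col [153 147 137] n 1355 ztop 0.0123 zmin -0.003 rect [ 0.531  -0.2623] [128.1  47.5  -5. ] mean [ 0.5315 -0.2608  0.0106]
(array([ 0.5374, -0.1938]), array([159.9,  24.3,  -4.7])) [ 228   34   23  139 2688]
(array([ 0.5439, -0.1239]), array([130. ,  24.5,  -5.6])) [ 170   49   26  112 2244]
(array([ 0.5507, -0.0543]), array([100.1,  25.6,  -4.9])) [ 112   62   30   87 1757]
(array([0.5097, 0.0707]), array([130.1,  42.4,   6.4])) [  15   97   54  101 2028]
line n 507 angle -5.25 y at x0 -0.2626
[ 0.5309 -0.2635]
[ 0.5374 -0.1938]
[ 0.5438 -0.1241]
[ 0.5503 -0.0544]
```

View pics/w10.png

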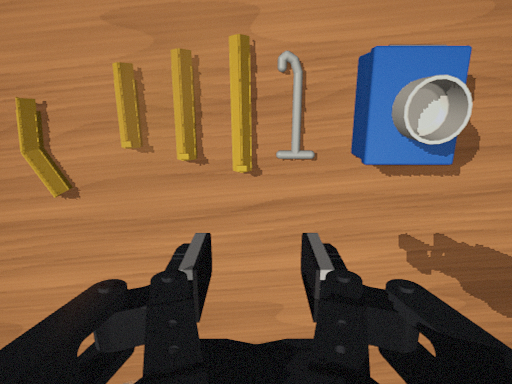

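All four are within about 1 mm and 0.6° of their targets. The picture shows the bowl upright on the lid at (433,108), then the extractor at (297,110) and the long, mid and short pegs at (240,103), (184,103) and (126,105). The gripper is clear of everything, so I'm handing in.

```bash
python3 -c "
from workcell import manip
print(manip.hand_in())"
```

```text
the job is handed in; nothing more can be done
None
```

I've handed the job in at about 56 s: the bowl stands upright on the middle of the lid, and the extractor and the long, medium and short pegs lie in the row within about 1 mm and 0.6° of where you asked, measured from the wrist camera; I didn't touch the bent peg, mug, mill or look-alikes.

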